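Switch on the long torch by its tail button and lay it in the drop rig's V-cradle

ROBOT

A 6-joint arm with a two-finger parallel gripper is mounted at the origin on the work surface. World frame = base frame: x ahead of the robot, y to its left, z up, the work surface at z = 0. Lengths are in m, angles in rad, forces in N, time in s.
With the tool pointing down it reaches from about 0.35 to 0.8 m from the base axis. Payload 7.3 kg.
Tool frame: the origin (TCP) lies at the very end of the fingers, on their centre line; the grasp point (between the pads) lies 19 mm behind it; z points along the fingers, y is the line along which they close (so a half turn about z gives the same grasp; the last joint's range is limited). The gripper opens to 85 mm and grips with 20 to 120 N. Pads are 22 mm wide; open, the fingers measure 114 mm over their backs; the gripper's body (76 mm by 85 mm) begins 54 mm behind the grasp point. The pads swing forward as they close: fully open they stand 13 mm farther back than shut.
Start: joints at [-1.46, 0.342, 1.524, -0, 1.275, -0.146], TCP at [0.133, -0.508, 0.231] pointing down, gripper open.
Joint ranges: [-2.53, 2.53], [-0.77, 2.02], [0.04, 2.7], [-1, 4.14], [0.28, 2.66], [-3.11, 3.11]. Speed limits (rad/s): [2.57, 2.57, 3.14, 3.14, 3.14, 3.14].

INTERFACE

Orientations are given as [roll, pitch, yaw] about the fixed x, y, z axes, in that order (R = Rz(yaw) Ry(pitch) Rx(roll)).
In Python, from workcell import arm gives the robot as it stands. The module is installed in compiled form; this text tells all that it offers.
- The arm moves only by the tool step_arm, never from a script. Its argument "targets" is a list of rows, each a list of 7 numbers: the turn, a rotation vector about the world's x, y, z in degrees, then the shift along the world's x, y, z in mm, then the finger opening in mm, from 0 to 85.4. In form: [[ax, ay, az, x, y, z, claw], ...]. A call has 1 to 20 rows; each row is the pose to reach, as a shift and turn from the pose commanded when the call began; what a row does not reach only later rows make up. A row lasts 1/8 s, in which the tool goes at most 62.5 mm and 10.7 degrees, less where a joint would pass 70% of its speed; a pose out of reach is approached as far as the arm can. A call with a gripper value outside its range is refused whole. The fingers move at their own pace and stop on an object; the grip force is fixed at half the most. Time passes only in rows, so rows that repeat a pose let the fingers close. It gives the time, the measured TCP pose, the force, the opening and the grip force at its end, in the units of the state.
- arm.state(): the state, without advancing time (a new reading comes with each control period).
- arm.capture(name): name is "side" or "top" or "wrist"; returns the picture (420x560x3 uint8, red, green, blue); there is no depth.
- arm.camera_info(name): a dict with "vfov" (degrees; the focal length in pixels is half the picture's height over the tangent of half this angle, whatever the lens; pixels are square), "cx", "cy" (the principal point, pixels), "R" (3x3) and "t" (3): a world point X has camera coordinates R X + t. Camera axes: x right, y down, z forward; pixel columns grow to the right and rows downward; lengths in m; the calibration is good to about 2 mm. A picture is of the moment at which its call begins: read the wrist's pose just before it. camera_info takes no time and is no camera call; for the wrist camera it gives the pose at the moment of the call.
- arm.job_done(): hands the job in; it is judged then, once.
Trained networks look in the newest picture that a camera, given by its name, has taken for a name from the list of things; names that differ only in an ending like _2 or _b are one class to them, and where a whole thing is asked for, a point or a joint stands for the part that bears it (a point fixed in the world has none). Each returns a list of dicts, best first, with "conf" (0 to 1); they miss things now and then, are a little off and sometimes report something else, mostly with a low value. They report only what shows in the picture. A call takes as long as a camera call.
- arm.search_frame(target, camera): "at" ([column, row] as shares, 0 to 1, of the picture: columns of its width, rows of its height, amid what is visible of it).
- arm.trace(target, camera): "pixels" (420x560 bool, what is visible of it) and "at" ([column, row] as shares, 0 to 1, of the picture: columns of its width, rows of its height, amid what is visible of it).
The state is a dict: "time": time; "q": joint angles; "joint_velocities": joint speeds; "tau": joint torques, N m; "position": TCP position; "eef_rot": TCP orientation; "ft_force": force on the tool from outside, world axes, zero at the start; "moment": the same for the moment, N m; "width": finger opening in m; "finger_force": force on a finger pad.
Only numpy, scipy, OpenCV 4.12 (cv2) and the standard library are available. Lean on these libraries where they do the work, as an engineer would, in place of code of your own. Each camera call takes 0.05 s, during which the arm holds its last target. There are 200 camera calls.

TASK

Take the long black torch and switch it on by pushing its tail button fully in, until it clicks, against the bare upright inner face of the aluminium angle plate that is bolted to the bench. Then lay the torch in the V-cradle of the drop rig so that its lens faces the sample stage and its barrel lies down in both V-supports, between the torch's two hexagonal collars, and let go. Leave the short penlight and the other loose things where they are.

Things in the scene. Friction and masses are not known exactly. Their poses are not given: they have to be found in the camera images.
- torch: the long black metal torch, 189 mm, about 0.26 kg, lying on a flat of its collars. Origin on its axis at mid barrel, 17 mm above the bench as it lies; x runs along it to the lens. Round barrel 25 mm in diameter, x = -55 to 55 mm; hexagonal collars 34 mm across flats, 55 to 73 mm out at both ends; head 33 mm in diameter to the lens at x = 100; tail 28 mm in diameter to x = -82, then the button
- torch_lens (a point): centre of the torch's lens, at x = +100 mm on its axis
- button_face (a point): centre of the outer face of the torch's tail button (round, 16 mm in diameter); at x = -89 mm on the torch's axis while out, at -84 mm when fully in. It moves with the button
- torch_button (a joint): travel of the tail button into the torch, m: 0 = out (off), 0.005 = fully in (on). Over-centre latching switch: resists with 7 N at first, falling to 0 at 3.2 mm, past which it snaps to the end of its travel and stays in by itself
- angle_plate: right-angle plate of 15 mm aluminium, 120 mm wide, bolted down. Origin on the bench, in the plane of the inner upright face, at mid width; x points straight out of that face, z up. Upright 120 mm tall, at x = -15 to 0 mm; the foot lies in front of the face, x = 0 to 60 mm, 15 mm high, with two bolt heads 21 mm high at x = 35, y = +-40 mm
- drop_rig: drop rig, fixed, on a grey base plate (420 x 160 x 10 mm). Origin on the bench under the middle of the V-cradle; x runs along the cradle to the sample stage, z up. Stage: black block, bright top, x = 118 to 222 mm, 60 mm high; above it from x = 155 a syringe on a post, to 240 mm high. Camera and objective on an upright plate, x = 95 to 225, y = 90 to 240, 150 mm high
- cradle (a point): on the V-cradle's axis midway between its two V-supports, 75 mm above the bench: where mid barrel comes to lie. Axes as the rig's. The aluminium 90 degree Vs, open upwards, 37 mm wide, lips 76 mm above the bench, stand at x = -48 to -32 and 32 to 48 mm; the barrel may lie up to 7 mm off along x before a collar meets one. The gap between them is free down to a rail 26 mm above the bench
- penlight: the short torch, black, same shape as the long one but only 120 mm long with 20 mm hexagonal collars; not to be used. Origin on its axis at mid barrel, 10 mm above the bench
- screwdriver: screwdriver, black handle, 170 mm long, lying on the bench; origin near its middle
- solvent_bottle: white plastic bottle with black cap, diameter 60 mm, 130 mm tall; origin at the centre of its underside
- objective: spare steel objective, diameter 34 mm, 44 mm tall, standing; origin at the centre of its underside
- post: short steel post (diameter 13 mm, 68 mm tall with its 32 mm round foot), standing; origin at the centre of its underside
- screw_tray: open grey tray of screws, 90 x 140 x 30 mm; origin at the centre of its underside
- wrench: small steel wrench, 130 mm long, lying on the bench; origin near its middle

How it is judged:
By the outcome, as a careful person would: the job done as asked, in the order asked, and still so for the second after the job is handed in, with the robot touching nothing.
It also fails if it takes over 51 s, if anything falls off the work surface, if the arm or the gripper's body presses on something with over 40 N, if the wrist force passes 120 N, or if a joint passes its speed limit or range.

## Working session

There is one attempt and no reset: what is moved stays moved. The work goes in short steps, Python scripts to look and compute and a tool call to move; the robot and the scene stay as the last step left them, time stands still between calls to the robot, and variables do not carry over. Pictures are saved under pics/ and viewed, at most 10 in all, crops included, and the job is handed in when it is done.

Besides the shell and the picture viewer there is one more tool, called after ">>>" in YAML: its name, and indented under it one key for each argument. step_arm: Moves the arm, as the interface text tells. Its arguments: {"type":"object","properties":{"targets":{"type":"array","items":{"type":"array","items":{"type":"number"}}}},"required":["targets"]}

```bash
mkdir -p pics
cat > h.py <<'E'
import numpy as np, cv2
from workcell import arm
def shot(c,n):
    im=arm.capture(c); cv2.imwrite(f'pics/{n}.png',im[:,:,::-1]); return im
def ray(c,px,z,i=None):
    i=i or arm.camera_info(c); f=210/np.tan(np.radians(i['vfov'])/2)
    R=np.array(i['R']);t=np.array(i['t']);o=-R.T@t
    d=R.T@np.array([(px[0]-i['cx'])/f,(px[1]-i['cy'])/f,1]); return o+d*(z-o[2])/d[2]
def proj(c,X,i=None):
    i=i or arm.camera_info(c); f=210/np.tan(np.radians(i['vfov'])/2)
    p=np.array(i['R'])@np.array(X)+np.array(i['t']); return f*p[0]/p[2]+i['cx'],f*p[1]/p[2]+i['cy']
E
python3 - <<'E'
from h import *
a=shot('top','top0');b=shot('side','side0')
print(arm.state())
for c in('top','side'):
  i=arm.camera_info(c);print(c,-np.array(i['R']).T@np.array(i['t']),i['vfov'])
  for n in('torch','angle_plate','drop_rig','penlight'):
    print(n,[(np.round(np.array(r['at'])*[560,420]),round(r['conf'],2)) for r in arm.search_frame(n,c)])
E
```

```text
{'time': 0.1, 'q': array([-1.46000370e+00,  3.42623896e-01,  1.52489708e+00, -9.30680905e-06,
        1.27539459e+00, -1.45987799e-01]), 'joint_velocities': array([ 2.21669818e-05, -1.92713351e-03, -2.25917383e-03,  7.44915695e-04,
       -1.87302587e-03, -6.43204300e-04]), 'tau': array([ 2.00973482e-03, -4.34447980e+01, -2.46492237e+01, -1.79553313e-04,
        4.68808095e-03,  9.14959202e-06]), 'position': array([ 0.13331959, -0.5074337 ,  0.23071911]), 'eef_rot': array([-3.14028252e+00, -1.83637757e-04,  2.56783021e-01]), 'ft_force': array([-0.99813156, -0.17091503,  0.13235029]), 'moment': array([ 0.02697649, -0.02812382, -0.01610614]), 'finger_force': 0.0, 'width': 0.08539669319737726}
top [ 0.39119023 -0.11345236  0.95699975] 55.552687940968994
torch [(array([370., 262.]), 0.77)]
angle_plate [(array([269., 210.]), 0.67)]
drop_rig [(array([ 80., 255.]), 0.97), (array([370., 263.]), 0.72)]
penlight [(array([376., 199.]), 0.91), (array([200., 151.]), 0.43)]
side [0.23908727 0.68864704 0.68636644] 47.40012721496423
torch [(array([354., 191.]), 0.78)]
angle_plate [(array([289., 216.]), 0.85), (array([385., 247.]), 0.35)]
drop_rig [(array([256., 372.]), 0.86)]
penlight [(array([308., 175.]), 0.7)]
```

View pics/top0.png

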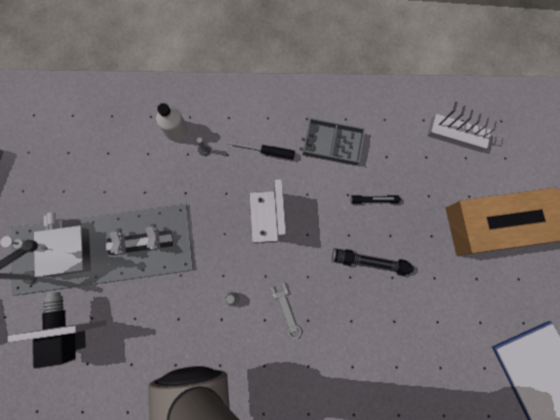

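View pics/side0.png

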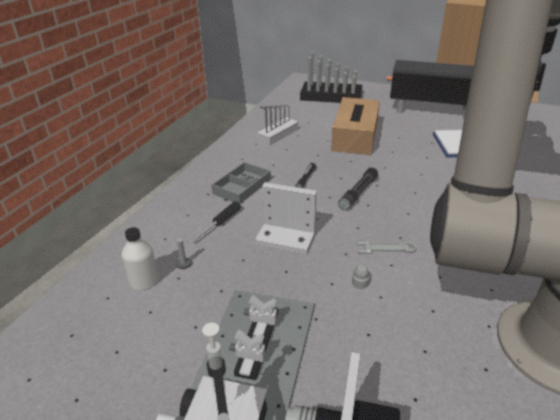

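The top view shows the torch from about (335,255) to (410,267), with its grey lens end on the left (+y). The plate is near (265,213), its inner face on the left side of the upright. The V-supports are near (117,242) and (153,239), and the stage is at (58,250). Next I'll enlarge for measurements.

Run:
```python
from h import *
im=cv2.imread('pics/top0.png')
A=cv2.resize(im[170:290,230:430],None,fx=4,fy=4,interpolation=cv2.INTER_CUBIC)
cv2.imwrite('pics/cA.png',A)
B=cv2.resize(im[195:305,0:200],None,fx=4,fy=4,interpolation=cv2.INTER_CUBIC)
cv2.imwrite('pics/cB.png',B)
for p in [(335,255),(410,267)]: print(ray('top',p,.017))
m=arm.trace('torch','top')
for r in m[:2]:
  px=r['pixels'];ys,xs=np.nonzero(px);print(r['conf'],xs.min(),xs.max(),cv2.fitLine(np.c_[xs,ys].astype(np.float32),cv2.DIST_L2,0,.01,.01).ravel())
```

```text
[ 0.46915962 -0.26276707  0.017     ]
[ 0.44309239 -0.43776107  0.017     ]
```

View pics/cA.png

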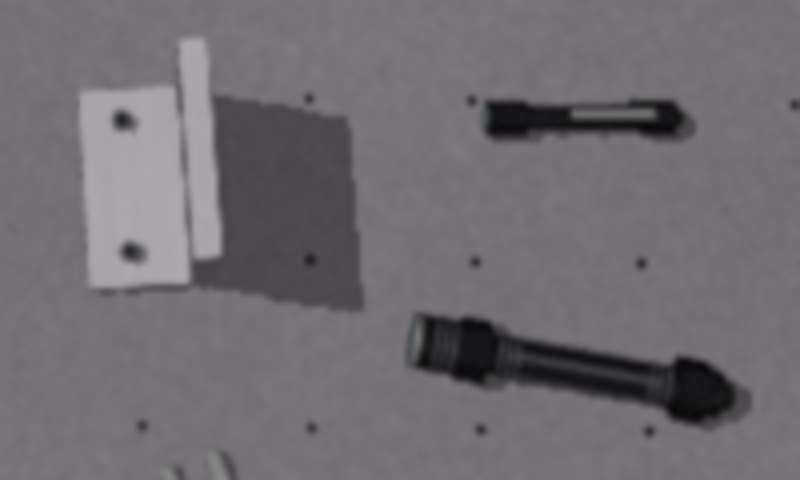

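View pics/cB.png

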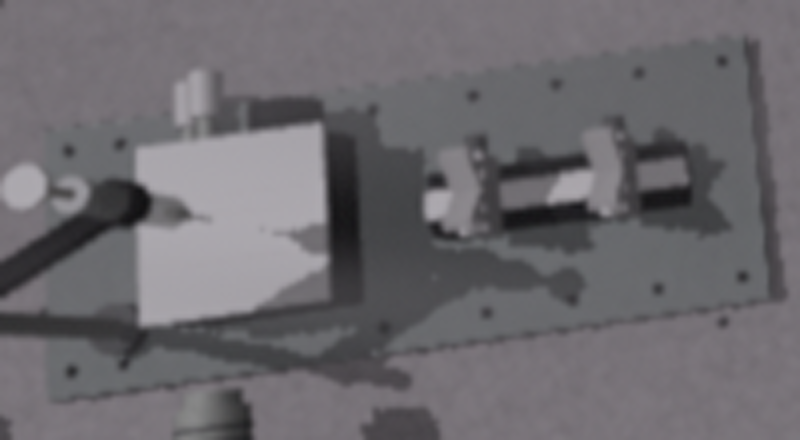

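The crops show, in crop pixels at 4x:
- **Torch:** lens at about (415,341), tail hex collar at about (690,390).
- **Plate:** inner top edge from (180,40) to (192,260); foot outer edge from (80,92) to (90,288).
- **Rig:** base corners at (745,38), (778,298), (50,402) and (45,128); Vs at about (465,190) and (608,170).

Run:
```python
from h import *
im=cv2.imread('pics/top0.png').max(2)
def W(p,o,z): return ray('top',(o[0]+(p[0]+.5)/4-.5,o[1]+(p[1]+.5)/4-.5),z)*1000
a=(230,170);b=(0,195)
for n,p,o,z in [('plate in1',(181,40),a,.12),('in2',(193,260),a,.12),('out1',(205,38),a,.12),('out2',(221,257),a,.12),('foot1',(80,92),a,.015),('foot2',(90,288),a,.015),('bolt',(122,120),a,.021),('bolt',(131,252),a,.021),
 ('rig TR',(745,38),b,.01),('BR',(775,298),b,.01),('BL',(50,402),b,.01),('TL',(45,128),b,.01),('st TL',(135,147),b,.06),('TR',(322,122),b,.06),('BR',(330,300),b,.06),('BL',(140,327),b,.06),
 ('lens',(415,341),a,.017),('hexL c',(476,349),a,.017),('hexR',(688,389),a,.017),('v1T',(448,150),b,.076),('v1B',(462,236),b,.076),('v2T',(592,127),b,.076),('v2B',(606,214),b,.076)]:
  print(n,np.round(W(p,o,z),1))
m=(im[240:285,325:425]<60); ys,xs=np.nonzero(m); 
l=cv2.fitLine(np.c_[xs+325,ys+240].astype(np.float32),cv2.DIST_L2,0,.01,.01).ravel();print(l,xs.min()+325,xs.max()+325)
i=arm.camera_info('wrist');R=np.array(i['R']);t=np.array(i['t']);print('wrist',-R.T@t,R,i['vfov'])
```

```text
plate in1 [ 622.4 -119.   120. ]
in2 [ 502.2 -126.5  120. ]
out1 [ 623.7 -132.   120. ]
out2 [ 504.  -141.3  120. ]
foot1 [618.  -58.7  15. ]
foot2 [498.8 -67.3  15. ]
bolt [599.5 -84.7  21. ]
bolt [519.7 -91.4  21. ]
rig TR [588.7  95.4  10. ]
BR [433.1  69.3  10. ]
BL [369.4 484.4  10. ]
TL [528.9 510.   10. ]
st TL [511.4 425.   60. ]
TR [526.9 321.2  60. ]
BR [427.2 306.   60. ]
BL [411.4 409.1  60. ]
lens [ 469.4 -259.    17. ]
hexL c [ 465.1 -294.7   17. ]
hexR [ 443.2 -418.2   17. ]
v1T [509.5 242.   76. ]
v1B [462.1 230.   76. ]
v2T [523.3 163.2  76. ]
v2B [475.  151.9  76. ]
[9.8324358e-01 1.8229666e-01 3.7294568e+02 2.6195789e+02] 334 413
wrist [ 0.21202987 -0.48684627  0.37287392] [[ 2.53056122e-01 -9.67451585e-01  1.72383847e-04]
 [-9.17093090e-01 -2.39827114e-01  3.18470122e-01]
 [-3.08063082e-01 -8.07489061e-02 -9.47932884e-01]] 63.660944053766734
```

>>> step_arm:
  targets:
    - [0,0,65.3,320,150,-31,85]
    - [0,0,65.3,320,150,-31,85]
    - [0,0,65.3,320,150,-31,85]
    - [0,0,65.3,320,150,-31,85]
    - [0,0,65.3,320,150,-31,85]
    - [0,0,65.3,320,150,-31,85]
    - [0,0,65.3,320,150,-31,85]
    - [0,0,65.3,320,150,-31,85]
    - [0,0,65.3,320,150,-31,85]
    - [0,0,65.3,320,150,-31,85]

```text
time: 1.8
position: [0.4525, -0.3585, 0.2006]
eef_rot: [3.141, 0.0, 1.394]
ft_force: [-1.0, -0.0, -1.1]
width: 0.0848
finger_force: 0.0
```

Run:
```python
from h import *
s=arm.state();print(s['time'],s['position'],s['eef_rot'],s['q'])
i=arm.camera_info('wrist');im=shot('wrist','w1')
np.save('i1.npy',i,allow_pickle=True)
for x in (100,73,55,0,-55,-73,-82,-89):
  d=np.array([.174,.985,0]);print(x,np.round(proj('wrist',np.array([.4535,-.357,.017])+d*x/1000,i)))
```

```text
1.8 [ 0.45252878 -0.35854563  0.20059453] [3.14132726e+00 2.75289698e-04 1.39426387e+00] [-8.02717944e-01  4.62120938e-01  1.42393875e+00 -7.10287485e-05
  1.25515659e+00 -6.26163485e-01]
100 [280.  77.]
73 [280. 108.]
55 [280. 129.]
0 [280. 186.]
-55 [280. 238.]
-73 [280. 253.]
-82 [280. 261.]
-89 [280. 267.]
```

View pics/w1.png

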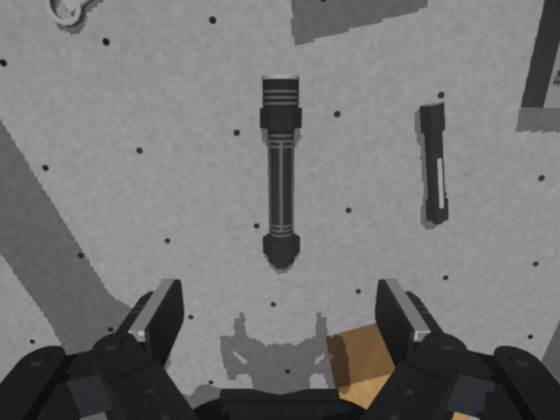

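The wrist picture matches the estimate: lens at (281,77), tail at (281,265), axis vertical. The penlight is clear at (435,165). I'll descend and grip.

>>> step_arm:
  targets:
    - [0,0,0,0.5,1,-60,85]
    - [0,0,0,0.5,1,-120,85]
    - [0,0,0,0.5,1,-165,85]
    - [0,0,0,0.5,1,-190,85]
    - [0,0,0,0.5,1,-196,85]
    - [0,0,0,0.5,1,-196,60]
    - [0,0,0,0.5,1,-196,20]
    - [0,0,0,0.5,1,-196,0]
    - [0,0,0,0.5,1,-196,0]
    - [0,0,0,0.5,1,-196,0]
    - [0,0,0,0.5,1,-196,0]

```text
time: 3.22
position: [0.4545, -0.3573, 0.0056]
eef_rot: [3.14, 0.001, 1.397]
ft_force: [0.5, 0.6, 6.5]
width: 0.0231
finger_force: 58.6
```

>>> step_arm:
  targets:
    - [0,0,0,0,0,20,0]
    - [0,0,0,0,0,60,0]
    - [0,0,0,0,0,110,0]
    - [0,0,0,0,0,155,0]
    - [0,0,2,15,50,155,0]
    - [0,0,4,30,100,155,0]
    - [0,0,6,45,155,155,0]
    - [0,0,8,62,210,155,0]
    - [0,0,10,79,265,155,0]
    - [0,0,12,92,310,155,0]
    - [0,0,13.9,101,343,155,0]
    - [0,0,13.9,101,343,155,0]
    - [0,0,13.9,101,343,155,0]

```text
time: 4.85
position: [0.5544, -0.0141, 0.159]
eef_rot: [-3.141, 0.0, 1.639]
ft_force: [-0.5, 0.7, -3.0]
width: 0.0228
finger_force: 59.6
```

Run:
```python
from h import *
s=arm.state();print(s['time'],s['position'],s['eef_rot'],s['width'],s['finger_force'])
im=shot('side','s2')[60:360,150:450];i=arm.camera_info('wrist');w=shot('wrist','w2')
np.save('i2.npy',i,allow_pickle=True)
o=np.zeros((420,800,3),np.uint8);o[:,:440]=w[:,60:500];o[60:360,450:750]=im;cv2.imwrite('pics/v2.png',o[:,:,::-1])
p=s['position'];d=np.array([np.cos(s['eef_rot'][2]),np.sin(s['eef_rot'][2]),0])
for dz in(.008,.0114,.016):
  print(dz,[np.round(np.subtract(proj('wrist',p+[0,0,dz]+d*x,i),(60,0))) for x in(.1,.073,.055,-.055,-.073)])
```

```text
4.85 [ 0.55441035 -0.01407953  0.15898734] [-3.14065536e+00  2.38199981e-04  1.63918556e+00] 0.022769403820685017 59.55771267414093
0.008 [array([220.,  46.]), array([220., 124.]), array([220., 171.]), array([221., 387.]), array([221., 414.])]
0.0114 [array([220.,  45.]), array([220., 125.]), array([220., 172.]), array([221., 392.]), array([221., 420.])]
0.016 [array([220.,  42.]), array([220., 126.]), array([221., 175.]), array([221., 400.]), array([221., 428.])]
```

View pics/v2.png

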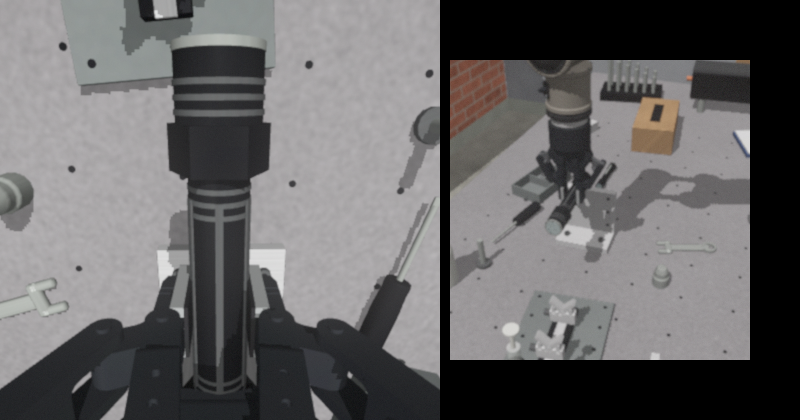

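The crop shows the torch level and straight in the grip: lens at (220,42), foot edge level at row 250 and centred at column 221. I'll lower in front of the face and approach.

>>> step_arm:
  targets:
    - [0,0,0,0,0,-40,0]
    - [0,0,0,0,0,-80,0]
    - [0,0,0,0,0,-98,0]
    - [0,0,0,0,0,-98,0]
    - [0,0,0,0.5,-8,-98,0]
    - [0,0,0,1,-16,-98,0]
    - [0,0,0,1.1,-17,-98,0]
    - [0,0,0,1.1,-17,-98,0]

```text
time: 5.95
position: [0.5561, -0.031, 0.0617]
eef_rot: [3.141, 0.0, 1.639]
ft_force: [-0.1, 0.6, -4.1]
width: 0.0231
finger_force: 59.5
```

>>> step_arm:
  targets:
    - [0,0,0,0.1,-1,0,0]
    - [0,0,0,0.1,-2,0,0]
    - [0,0,0,0.1,-2,0,0]

```text
time: 6.32
position: [0.5561, -0.0327, 0.0613]
eef_rot: [3.142, -0.0, 1.639]
ft_force: [-0.1, 0.5, -2.7]
width: 0.0227
finger_force: 59.5
```

>>> step_arm:
  targets:
    - [0,0,0,0.1,-1,0,0]
    - [0,0,0,0.1,-2,0,0]
    - [0,0,0,0.1,-2,0,0]

```text
time: 6.7
position: [0.5562, -0.0349, 0.0613]
eef_rot: [3.142, 0.0, 1.639]
ft_force: [0.3, -0.6, -3.4]
width: 0.0231
finger_force: 59.5
```

>>> step_arm:
  targets:
    - [0,0,0,0.1,-1,0,0]
    - [0,0,0,0.1,-1,0,0]

```text
time: 6.95
position: [0.5562, -0.0355, 0.0613]
eef_rot: [-3.141, -0.0, 1.639]
ft_force: [0.0, 1.9, -3.2]
width: 0.0229
finger_force: 59.5
```

>>> step_arm:
  targets:
    - [0,0,0,0.1,-1,0,0]
    - [0,0,0,0.1,-1,0,0]

```text
time: 7.2
position: [0.5561, -0.0357, 0.0612]
eef_rot: [-3.141, -0.002, 1.639]
ft_force: [0.1, 7.0, -2.4]
width: 0.023
finger_force: 59.6
```

>>> step_arm:
  targets:
    - [0,0,0,0.1,-1,0,0]
    - [0,0,0,0.1,-1,0,0]

```text
time: 7.45
position: [0.5563, -0.0373, 0.0613]
eef_rot: [-3.141, -0.001, 1.639]
ft_force: [-0.0, 3.9, -2.8]
width: 0.0231
finger_force: 59.5
```

>>> step_arm:
  targets:
    - [0,0,0,0.1,-1,0,0]
    - [0,0,0,0.2,-2,0,0]
    - [0,0,0,0.2,-2,0,0]

```text
time: 7.82
position: [0.5568, -0.0403, 0.0614]
eef_rot: [3.141, 0.0, 1.639]
ft_force: [-0.8, 0.0, -4.1]
width: 0.0225
finger_force: 59.5
```

>>> step_arm:
  targets:
    - [0,0,0,0.1,-1,0,0]
    - [0,0,0,0.1,-2,0,0]
    - [0,0,0,0.1,-2,0,0]

```text
time: 8.2
position: [0.5567, -0.0406, 0.0613]
eef_rot: [-3.142, -0.002, 1.639]
ft_force: [0.7, 7.1, -3.2]
width: 0.0229
finger_force: 59.6
```

>>> step_arm:
  targets:
    - [0,0,0,0,-1,0,0]
    - [0,0,0,0,-1,0,0]

```text
time: 8.45
position: [0.5565, -0.0407, 0.0612]
eef_rot: [-3.141, -0.003, 1.639]
ft_force: [0.5, 11.1, -3.4]
width: 0.0232
finger_force: 59.7
```

The force fell to 0 and then met a hard stop after about 5 mm of travel, so the button latched. I'll retract, lift and hover over the cradle.

>>> step_arm:
  targets:
    - [0,0,0,-1,15,0,0]
    - [0,0,0,-2,40,10,0]
    - [0,0,0,-3,60,55,0]
    - [0,0,0,-4,60,80,0]
    - [0,0,1,-20,110,80,0]
    - [0,0,2,-35,160,80,0]
    - [0,0,3.5,-50,205,80,0]
    - [0,0,4.6,-63,237,80,0]
    - [0,0,4.6,-63,237,80,0]
    - [0,0,4.6,-63,237,80,0]
    - [0,0,4.6,-63,237,80,0]

```text
time: 9.82
position: [0.4941, 0.1933, 0.1413]
eef_rot: [3.141, 0.0, 1.718]
ft_force: [-0.3, -0.0, -3.1]
width: 0.0228
finger_force: 59.8
```

Run:
```python
from h import *
s=arm.state();print(s['time'],s['position'],s['eef_rot'],s['width'],s['ft_force'])
t=shot('top','t3')[170:320,0:220];i=arm.camera_info('wrist');w=shot('wrist','w3');sd=shot('side','s3')[240:420,150:370]
np.save('i3.npy',i,allow_pickle=True)
o=np.zeros((560,800,3),np.uint8);o[:420,:360]=w[:,100:460];o[:300,360:800]=cv2.resize(t,None,fx=2,fy=2);o[300:560,360:678]=cv2.resize(sd,(318,260));cv2.imwrite('pics/v3.png',o[:,:,::-1])
y=np.radians(98.5);X=np.array([np.cos(y),np.sin(y),0]);Y=np.array([-X[1],X[0],0]);O=np.array([.4935,.197,0])
for a in(-48,-32,32,48):
  print(a,[np.round(np.subtract(proj('wrist',O+X*a/1e3+Y*b+[0,0,.076],i),(100,0))) for b in(-.0185,.0185)])
for a in [118]:
  print(a,[np.round(np.subtract(proj('wrist',O+X*a/1e3+Y*b+[0,0,.06],i),(100,0))) for b in(-.05,.05)])
```

```text
9.825 [0.49414881 0.19333434 0.14131123] [3.14140459e+00 3.61165827e-04 1.71799706e+00] 0.022840262842993626 [-0.30597917 -0.02724741 -3.12349712]
-48 [array([206., 291.]), array([153., 291.])]
-32 [array([207., 271.]), array([153., 271.])]
32 [array([209., 179.]), array([150., 179.])]
48 [array([210., 153.]), array([149., 153.])]
118 [array([265.,  29.]), array([94., 29.])]
```

View pics/v3.png

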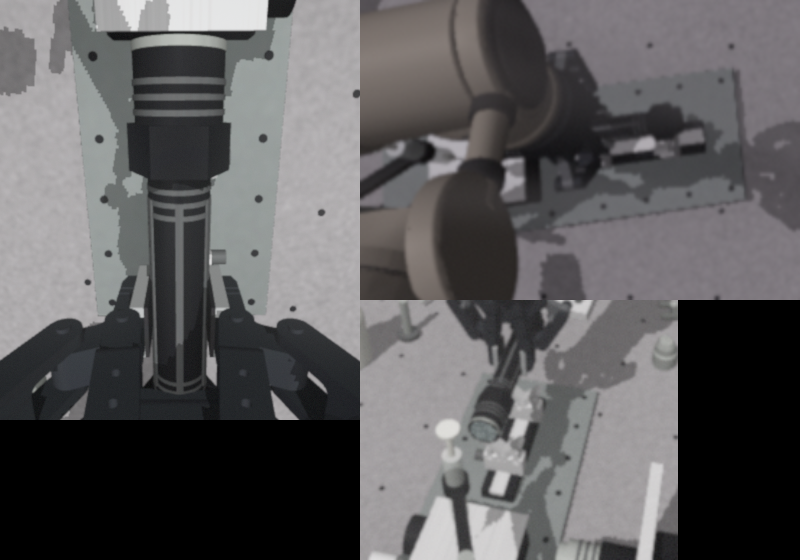

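The stage edge at (93–267, 30) matches the prediction, and the torch axis at column 180 is centred on it. The side view shows the torch above the Vs with its lens toward the stage. I'll lower.

>>> step_arm:
  targets:
    - [0,0,0,-0.4,3,0,0]
    - [0,0,0,-0.4,3,-30,0]
    - [0,0,0,-0.4,3,-55,0]
    - [0,0,0,-0.4,3,-68,0]
    - [0,0,0,-0.4,3,-74,0]
    - [0,0,0,-0.4,3,-74,0]
    - [0,0,0,-0.4,3,-74,0]

```text
time: 10.85
position: [0.494, 0.1974, 0.0681]
eef_rot: [3.14, -0.0, 1.719]
ft_force: [0.2, -0.3, -3.3]
width: 0.0227
finger_force: 59.8
```

>>> step_arm:
  targets:
    - [0,0,0,0,0,-1,0]
    - [0,0,0,0,0,-2,0]
    - [0,0,0,0,0,-2,0]

```text
time: 11.22
position: [0.4934, 0.1972, 0.0654]
eef_rot: [3.141, -0.0, 1.719]
ft_force: [0.2, 0.4, -3.5]
width: 0.0229
finger_force: 59.8
```

>>> step_arm:
  targets:
    - [0,0,0,0,0,-1,0]
    - [0,0,0,0,0,-1.5,0]
    - [0,0,0,0,0,-1.5,0]

```text
time: 11.6
position: [0.4942, 0.1974, 0.0644]
eef_rot: [3.139, -0.0, 1.719]
ft_force: [1.5, 0.1, 3.7]
width: 0.0229
finger_force: 60.4
```

>>> step_arm:
  targets:
    - [0,0,0,0,0,-0.7,0]
    - [0,0,0,0,0,-0.7,0]

```text
time: 11.85
position: [0.4946, 0.1974, 0.0641]
eef_rot: [3.138, -0.0, 1.719]
ft_force: [2.7, 0.3, 6.0]
width: 0.023
finger_force: 60.8
```

Run:
```python
from h import *
shot('side','s4');im=cv2.imread('pics/s4.png')[270:420,170:370]
cv2.imwrite('pics/v4.png',cv2.resize(im,None,fx=4,fy=4,interpolation=cv2.INTER_CUBIC))
i=arm.camera_info('side')
y=np.radians(98.5);X=np.array([np.cos(y),np.sin(y),0]);Y=np.array([-X[1],X[0],0]);O=np.array([.4935,.197,.075])
for a in(100,55,-55):print(a,[np.round((np.array(proj('side',O+X*a/1e3,i))-(170,270))*4)])
```

```text
100 [array([274., 385.])]
55 [array([309., 292.])]
-55 [array([383.,  96.])]
```

View pics/v4.png

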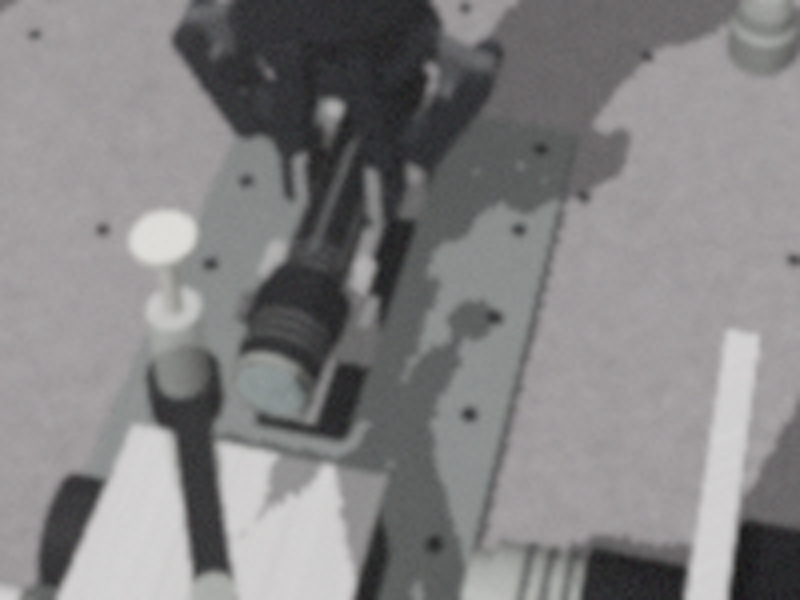

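The lens is at (272,385) against a predicted (274,385), and the barrel sits in the Vs with light contact. I'll release and rise.

>>> step_arm:
  targets:
    - [0,0,0,0,0,0,26]
    - [0,0,0,0,0,0,34]
    - [0,0,0,0,0,0,50]
    - [0,0,0,0,0,0,70]
    - [0,0,0,0,0,0,70]
    - [0,0,0,0,0,20,70]
    - [0,0,0,0,0,60,70]
    - [0,0,0,0,0,110,70]
    - [0,0,0,0,-50,160,70]
    - [0,0,0,0,-110,180,70]
    - [0,0,0,0,-110,180,70]
    - [0,0,0,0,-110,180,70]

```text
time: 13.4
position: [0.4932, 0.087, 0.243]
eef_rot: [-3.142, -0.0, 1.718]
ft_force: [-0.6, 0.8, -0.0]
width: 0.0699
finger_force: 0.0
```

Run:
```python
from h import *
s=arm.state();print(s['time'],s['position'],s['ft_force'])
i=arm.camera_info('wrist');w=shot('wrist','w5');sd=shot('side','s5')[270:420,170:370]
o=np.zeros((600,800,3),np.uint8);o[:300,:400]=cv2.resize(w,(400,300),interpolation=cv2.INTER_AREA);o[300:600,:400]=cv2.resize(sd,(400,300));o[:420,400:]=w[:,80:480];cv2.imwrite('pics/v5.png',o[:,:,::-1])
y=np.radians(98.5);X=np.array([np.cos(y),np.sin(y),0]);O=np.array([.4935,.197,.075])
for a in(100,55,-55,-73,-82,-84,-89):print(a,np.round(np.array(proj('wrist',O+X*a/1e3,i))-(80,0),1)+(400,0))
```

```text
13.4 [0.4932024  0.08702831 0.24297557] [-0.59587576  0.81402126 -0.00627589]
100 [621.4 -78.1]
55 [620.4  -8.5]
-55 [618.2 133.8]
-73 [617.9 154. ]
-82 [617.7 163.9]
-84 [617.7 166. ]
-89 [617.6 171.4]
```

View pics/v5.png

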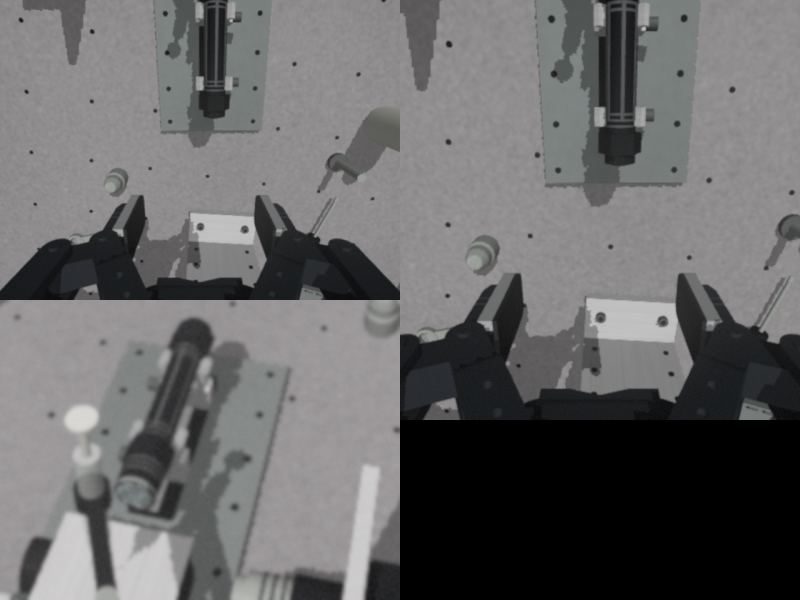

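The torch lies in both Vs between its collars. Its lens faces the stage, and the tail ends at about row 165 with no protruding button. The arm is clear.

```bash
python3 -c "
from workcell import arm
print(arm.job_done())"
```

```text
the job is handed in; nothing more can be done
None
```

The torch's tail button was pushed fully in against the angle plate (the force dropped out, then a hard stop after about 5 mm). The torch now lies released in both V-supports with its lens facing the sample stage; the job is handed in at about 13.4 s.

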